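# Line up the notions tins by height

## Task

Tidy the cutting table: stand the four aluminium tins on the row of cork pads on the plywood board, one tin centred on each pad, in order of height, the tallest on the pad next to the dark upright end panel and stepping down to the shortest at the far end. Set each tin down, do not drop it or tip it over, and leave the mug where it stands.

Things in the scene. Friction and masses are not known exactly. Their poses are not given: they have to be found in the camera images.
- tin_tiny: the tiny one of a graded set of four lidded, plain aluminium tins: a smooth upright cylinder 40 mm in diameter and 45 mm tall, standing loose on the table, 0.05 to 0.3 kg, can be gripped anywhere on its side. Origin at the centre of its underside, z up
- tin_small: the small one of a graded set of four lidded, plain aluminium tins: a smooth upright cylinder 46 mm in diameter and 65 mm tall, standing loose on the table, 0.05 to 0.3 kg, can be gripped anywhere on its side. Origin at the centre of its underside, z up
- tin_medium: the medium one of a graded set of four lidded, plain aluminium tins: a smooth upright cylinder 52 mm in diameter and 85 mm tall, standing loose on the table, 0.05 to 0.3 kg, can be gripped anywhere on its side. Origin at the centre of its underside, z up
- tin_large: the large one of a graded set of four lidded, plain aluminium tins: a smooth upright cylinder 58 mm in diameter and 110 mm tall, standing loose on the table, 0.05 to 0.3 kg, can be gripped anywhere on its side. Origin at the centre of its underside, z up
- pad_a: one of four identical cork discs, 68 mm across, 3 mm thick, fixed 80 mm apart (centres) in a straight row on a fixed plywood board (12 mm thick, 100 x 420 mm). Its place in the row is random: the letter means nothing. Origin at the centre of its underside, on the board; a tin on it stands 3 mm above this origin, 15 mm above the table. Its y axis runs along the row
- pad_b: one of four identical cork discs, 68 mm across, 3 mm thick, fixed 80 mm apart (centres) in a straight row on a fixed plywood board (12 mm thick, 100 x 420 mm). Its place in the row is random: the letter means nothing. Origin at the centre of its underside, on the board; a tin on it stands 3 mm above this origin, 15 mm above the table. Its y axis runs along the row
- pad_c: one of four identical cork discs, 68 mm across, 3 mm thick, fixed 80 mm apart (centres) in a straight row on a fixed plywood board (12 mm thick, 100 x 420 mm). Its place in the row is random: the letter means nothing. Origin at the centre of its underside, on the board; a tin on it stands 3 mm above this origin, 15 mm above the table. Its y axis runs along the row
- pad_d: one of four identical cork discs, 68 mm across, 3 mm thick, fixed 80 mm apart (centres) in a straight row on a fixed plywood board (12 mm thick, 100 x 420 mm). Its place in the row is random: the letter means nothing. Origin at the centre of its underside, on the board; a tin on it stands 3 mm above this origin, 15 mm above the table. Its y axis runs along the row
- end_panel: dark wooden panel, 80 mm wide, 16 mm thick, 70 mm tall, upright on the board at either end of the row, in line with the pads, its centre 70 mm from the nearest pad's; at the board's other end is only a flat 5 mm aluminium strip. Origin at the centre of its underside, on the board
- mug: white mug, 76 mm in diameter, 85 mm tall, handle towards the robot, loose; not to be disturbed. Origin at the centre of its underside. Tins, mug and a blue pin bowl (80 mm across, 30 mm tall, loose, not tracked) stand in a rough row along y, nearer the robot than the board, centres at least 100 mm apart
There are look-alikes about, which are no part of the job. Leave any green or pink look-alike of the tin_medium alone.

How it is judged:
At the end, for the whole second after the job is handed in: Each tin rests upright (0.08 rad) on its own cork pad, its centre within 14 mm of the pad's; counted from the end panel the order is large, medium, small, tiny, their centres 70, 150, 230 and 310 mm (each within 20 mm) from the panel's ((horizontal distance between tin_large and pad_a below 0.014 m or horizontal distance between tin_large and pad_b below 0.014 m or horizontal distance between tin_large and pad_c below 0.014 m or horizontal distance between tin_large and pad_d below 0.014 m) and horizontal distance between tin_large and end_panel between 0.05 and 0.09 m and height (world z) of tin_large between 0.01 and 0.02 m and angle between each of tin_large, tin_medium, tin_small, tin_tiny's own z axis and vertical below 0.08 rad and linear speed of each of tin_large, tin_medium, tin_small, tin_tiny below 0.02 m/s and angular speed of each of tin_large, tin_medium, tin_small, tin_tiny below 0.2 rad/s and (horizontal distance between tin_medium and pad_a below 0.014 m or horizontal distance between tin_medium and pad_b below 0.014 m or horizontal distance between tin_medium and pad_c below 0.014 m or horizontal distance between tin_medium and pad_d below 0.014 m) and horizontal distance between tin_medium and end_panel between 0.13 and 0.17 m and height (world z) of tin_medium between 0.01 and 0.02 m and (horizontal distance between tin_small and pad_a below 0.014 m or horizontal distance between tin_small and pad_b below 0.014 m or horizontal distance between tin_small and pad_c below 0.014 m or horizontal distance between tin_small and pad_d below 0.014 m) and horizontal distance between tin_small and end_panel between 0.21 and 0.25 m and height (world z) of tin_small between 0.01 and 0.02 m and (horizontal distance between tin_tiny and pad_a below 0.014 m or horizontal distance between tin_tiny and pad_b below 0.014 m or horizontal distance between tin_tiny and pad_c below 0.014 m or horizontal distance between tin_tiny and pad_d below 0.014 m) and horizontal distance between tin_tiny and end_panel between 0.29 and 0.33 m and height (world z) of tin_tiny between 0.01 and 0.02 m); the robot touches nothing.
It fails at once if a tin is dropped (moves faster than 0.7 m/s, a fall of about 25 mm, while no finger holds it) ((linear speed of tin_tiny above 0.7 m/s and contact force between the fingers and tin_tiny below 0.1 N) or (linear speed of tin_small above 0.7 m/s and contact force between the fingers and tin_small below 0.1 N) or (linear speed of tin_medium above 0.7 m/s and contact force between the fingers and tin_medium below 0.1 N) or (linear speed of tin_large above 0.7 m/s and contact force between the fingers and tin_large below 0.1 N)).
It fails at once if a tin is tipped over (leans more than 0.7 rad) (angle between any of tin_tiny, tin_small, tin_medium, tin_large's own z axis and vertical above 0.7 rad).
It fails at once if the mug is shifted by more than 30 mm or tipped (leans more than 0.5 rad) (distance of mug from where it was at the start of the episode above 0.03 m or angle between mug's own z axis and vertical above 0.5 rad).
It also fails if it takes over 120 s, if anything falls off the work surface, if the arm or the gripper's body presses on something with over 40 N, if the wrist force passes 120 N, or if a joint passes its speed limit or range.

## Robot

A 6-joint arm with a two-finger parallel gripper is mounted at the origin on the work surface. World frame = base frame: x ahead of the robot, y to its left, z up, the work surface at z = 0. Lengths are in m, angles in rad, forces in N, time in s.
With the tool pointing down it reaches from about 0.35 to 0.925 m from the base axis. Payload 6.4 kg.
Tool frame: the origin (TCP) lies between the finger pads; the fingertips stand r.tips_ahead ahead of it and the grasp point (between the pads) is the TCP (r.tips_ahead is the distance from the TCP to the fingertips, in m); z points along the fingers, y is the line along which they close (so a half turn about z gives the same grasp; the last joint's range is limited). The gripper opens to 85 mm and grips with 20 to 120 N. Pads are 22 mm wide; open, the fingers measure 114 mm over their backs; the gripper's body (76 mm by 85 mm) begins 54 mm behind the grasp point. The pads swing forward as they close: fully open they stand 13 mm farther back than shut.
Start: joints at [-1.372, 0.245, 1.558, -0, 1.339, -0.174], TCP at [0.237, -0.605, 0.25] pointing down, gripper open.
Joint ranges: [-3.13, 3.13], [-1.02, 2.26], [0.13, 2.54], [-0.95, 4.09], [0.21, 2.88], [-2.74, 2.74]. Speed limits (rad/s): [2.57, 2.57, 3.14, 3.14, 3.14, 3.14].

## Interface

Orientations are given as a 3x3 rotation matrix whose columns are the frame's x, y, z axes.
In Python, from station import r gives the robot as it stands.
- The arm moves only by the tool send_rows, never from a script. Its argument "targets" is a list of rows, each an object with "dr": the turn, a rotation vector about the tool's x, y, z in rad, a list of three; "travel": the shift along the tool's x, y, z in m, a list of three; "gripper": the finger opening in m, from 0 to 0.0854. A call has exactly 5 rows; each row shifts and turns the commanded pose from where the row before left it, along the tool's axes as they then stand; what a row does not reach is not made up. A row lasts 1/10 s, in which the tool goes at most 50 mm and 8.59 degrees, less where a joint would pass 70% of its speed; a pose out of reach is approached as far as the arm can. A call with a gripper value outside its range is refused whole. The fingers move at their own pace and stop on an object; "force" is the grip in N (left out, the last holds). Time passes only in rows, so rows that do not move let the fingers close, or fill a call up. It gives the time, the measured TCP pose, the force, the opening and the grip force at its end, in the units of the state.
- r.get_obs(): the state, without advancing time (a new reading comes with each control period).
- r.snapshot(name): name is "scene" or "top"; returns a dict with "frame" (480x640x3 uint8, red, green, blue), "fx", "fy", "cx", "cy" (pixels), "R" (3x3) and "t" (3): a world point X has camera coordinates R X + t. Camera axes: x right, y down, z forward; pixel columns grow to the right and rows downward; lengths in m; the calibration is good to about 2 mm. A picture is of the moment at which its call begins. There is no depth.
- r.close_job(): hands the job in; it is judged then, once.
The state is a dict: "time": time; "joint_positions": joint angles; "qvel": joint speeds; "tau": joint torques, N m; "position": TCP position; "eef_rot": TCP orientation; "force": force on the tool from outside, world axes, zero at the start; "torque": the same for the moment, N m; "opening": finger opening in m; "grip_force": force on a finger pad.
Only numpy, scipy, OpenCV 4.12 (cv2) and the standard library are available. Lean on these libraries where they do the work, as an engineer would, in place of code of your own. Each camera call takes 0.05 s, during which the arm holds its last target. There are 200 camera calls.

## Working session

There is one attempt and no reset: what is moved stays moved. The work goes in short steps, Python scripts to look and compute and a tool call to move; the robot and the scene stay as the last step left them, time stands still between calls to the robot, and variables do not carry over. Pictures are saved under pics/ and viewed, at most 14 in all, crops included, and the job is handed in when it is done.

Besides the shell and the picture viewer there is one more tool, called after "Call:" by a JSON object that holds its "fn" and its "kwargs". send_rows: Moves the arm, as the interface text tells. Its arguments: {"type":"object","properties":{"targets":{"type":"array","items":{"type":"object","properties":{"dr":{"type":"array","items":{"type":"number"}},"travel":{"type":"array","items":{"type":"number"}},"gripper":{"type":"number"}}}},"force":{"type":"number"}},"required":["targets"]}

```bash
mkdir -p pics; ls
python3 - <<'E'
from station import r
import cv2,pickle
o=r.get_obs();print(o['position'],o['eef_rot'],o['opening'],o['force'],r.tips_ahead)
d={}
for n in('scene','top'):
    s=r.snapshot(n);d[n]=s;cv2.imwrite(f'pics/{n}0.png',s['frame'][:,:,::-1]);print(n,s['fx'],s['cx'],s['cy'],s['R'],s['t'])
pickle.dump(d,open('s0.pkl','wb'))
E
```

```text
pics
[ 0.23664755 -0.6048353   0.24919521] [[ 9.31295915e-01  3.64263339e-01 -3.71824788e-04]
 [ 3.64263377e-01 -9.31294109e-01  1.86419223e-03]
 [ 3.32778652e-04 -1.87155676e-03 -9.99998193e-01]] 0.08556865236717834 [ 0.78155794  0.3551828  -0.02880398] 0.019
scene 514.2766095047857 328.1410791870462 237.57811713635226 [[-0.32048733  0.94708299  0.01793533]
 [ 0.55157981  0.20197743 -0.80929898]
 [-0.77009583 -0.2494773  -0.58712306]] [ 0.15892067 -0.24019222  1.24429721]
top 506.0374433276908 315.6831218184592 227.05043912404648 [[ 0.00464316 -0.9995823   0.0285248 ]
 [-0.98898838 -0.0088097  -0.14773073]
 [ 0.14792032 -0.02752476 -0.98861619]] [-0.0242685   0.50238661  0.84850326]
```

View pics/scene0.png

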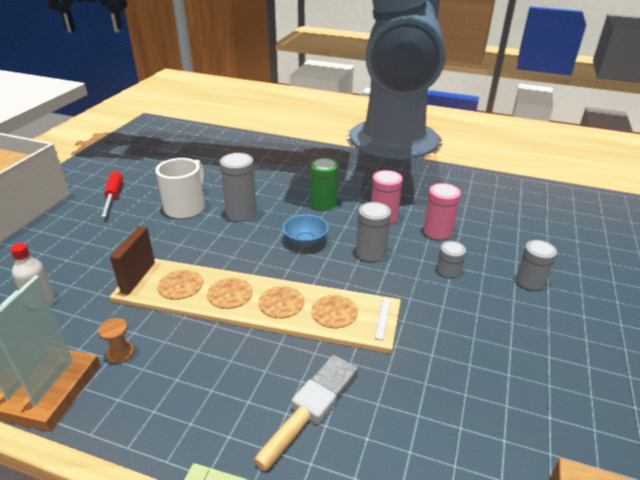

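View pics/top0.png

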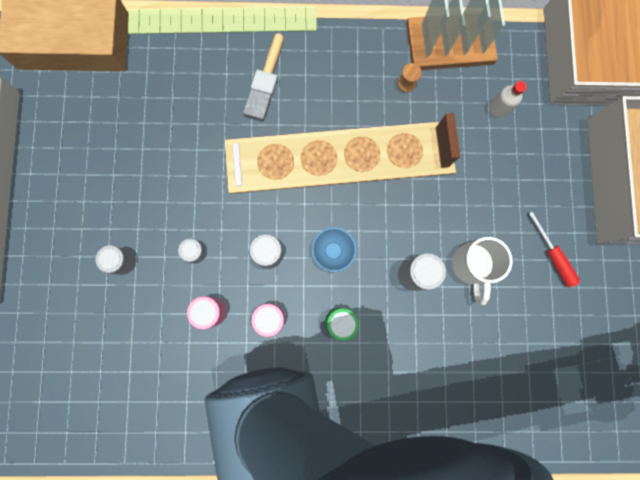

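Scene picture: plain tins at about (238,187) large, (373,232) medium, (537,265) small and (451,259) tiny. The look-alikes are green (325,185) and pink (386,197) and (442,211). The mug is at (181,187), the bowl at (305,233), the panel at (133,260), and the pads run from (181,284) to (334,310).
Top picture: tins at (428,271), (265,250), (109,259) and (190,250), pads from (405,150) to (275,161), and the dark panel at (450,140), on the −y side. I choose the plain grey tins and will measure their lids in both views.

```bash
cat > h.py <<'E'
import numpy as np,cv2,pickle
def ray(s,p):
    d=s['R'].T@np.array([(p[0]-s['cx'])/s['fx'],(p[1]-s['cy'])/s['fy'],1.]);return -s['R'].T@s['t'],d/np.linalg.norm(d)
def onz(s,p,z):
    c,d=ray(s,p);return c+d*(z-c[2])/d[2]
def tri(a,p,b,q):
    c,d=ray(a,p);e,f=ray(b,q)
    k=np.linalg.lstsq(np.stack([d,-f],1),e-c,rcond=None)[0]
    x,y=c+k[0]*d,e+k[1]*f;return (x+y)/2,np.linalg.norm(x-y)
def blob(mask,p):
    n,l,st,ce=cv2.connectedComponentsWithStats(mask.astype(np.uint8))
    k=l[p[1],p[0]]
    if k==0:
        ys,xs=np.nonzero(l);i=np.argmin((xs-p[0])**2+(ys-p[1])**2);k=l[ys[i],xs[i]]
    c=cv2.findContours((l==k).astype(np.uint8),cv2.RETR_EXTERNAL,cv2.CHAIN_APPROX_NONE)[0][0]
    (x,y),ax,an=cv2.fitEllipse(cv2.convexHull(c));return (x,y),ax,st[k,4]
def lidmask(s,v): 
    h=cv2.cvtColor(s['frame'],cv2.COLOR_RGB2HSV);return (h[...,2]>v)&(h[...,1]<50)
def corkmask(s):
    h=cv2.cvtColor(s['frame'],cv2.COLOR_RGB2HSV);lab=cv2.cvtColor(s['frame'],cv2.COLOR_RGB2LAB)
    m=((h[...,0]<17)&(h[...,1]>90)&(h[...,2]>110)).astype(np.uint8)
    return cv2.morphologyEx(cv2.morphologyEx(m,cv2.MORPH_CLOSE,np.ones((3,3))),cv2.MORPH_OPEN,np.ones((3,3)))
E
python3 - <<'E'
from h import *
d=pickle.load(open('s0.pkl','rb'));S,T=d['scene'],d['top']
tins=dict(large=((428,271),(237,162),.11),medium=((265,250),(374,211),.085),small=((109,259),(538,249),.065),tiny=((190,250),(452,249),.045))
for n,(pt,ps,h) in tins.items():
    for i in (150,170,185):
        a=blob(lidmask(T,i),pt);b=blob(lidmask(S,i),ps)
        X,e=tri(T,a[0],S,b[0]);print(n,i,np.round(a[0],1),np.round(a[1],1),np.round(b[0],1),np.round(b[1],1),X.round(4),round(e,4),onz(T,a[0],h)[:2].round(4),'dia',round(np.mean(a[1])/T['fx']*(-X[2]-(T['R'].T@T['t'])[2]),4))
for pt,ps in zip([(405,150),(362,154),(319,157),(275,161)],[(181,284),(230,292),(281,301),(334,310)]):
    a=blob(corkmask(T),pt);b=blob(corkmask(S),ps);X,e=tri(T,a[0],S,b[0]);print('pad',np.round(a[0],1),np.round(a[1],1),np.round(b[0],1),np.round(b[1],1),X.round(4),round(e,4),onz(T,a[0],.015)[:2].round(4),onz(S,b[0],.015)[:2].round(4))
h=np.hstack([S['frame'][140:340,90:570],])
cv2.imwrite('pics/crop.png',cv2.resize(h,(800,333))[:,:,::-1])
for p in [(489,265),(342,324),(267,320),(204,313),(334,250)]:print(p,onz(T,p,.08).round(3))
m=cv2.cvtColor(T['frame'],cv2.COLOR_RGB2HSV);k=(m[110:170,430:465,2]<100)&((m[110:170,430:465,0]<15)|(m[110:170,430:465,0]>165));y,x=np.nonzero(k);print('panel px',x.mean()+430,y.mean()+110,onz(T,(x.mean()+430,y.mean()+110),.05))
E
```

```text
large 150 [285.5 287.8] [340.4 622.1] [235.9 160.2] [15.3 32.7] [ 0.4455 -0.0643  0.1555] 0.2103 [0.3945 0.0283] dia 0.7212
large 170 [436.8 276. ] [40.3 57.5] [235.9 160.1] [14.7 31.7] [ 0.413  -0.209   0.1047] 0.0101 [ 0.4146 -0.2125] dia 0.0782
large 185 [428.4 270.6] [35.6 36.3] [235.9 160. ] [14.3 30.8] [ 0.4227 -0.1986  0.1103] 0.0012 [ 0.423  -0.1992] dia 0.0571
medium 150 [285.5 287.8] [340.4 622.1] [374.2 210.4] [17.2 32.5] [0.3942 0.0401 0.0417] 0.0198 [0.3952 0.0291] dia 0.8293
medium 170 [223.7 327. ] [215.3 400.8] [374.4 210.3] [16.8 31.6] [0.3446 0.0887 0.0282] 0.0969 [0.3324 0.127 ] dia 0.5391
medium 185 [270.4 240.2] [41.2 52.4] [374.6 210.1] [16.5 30.6] [0.4705 0.0606 0.0929] 0.0125 [0.4729 0.055 ] dia 0.0759
small 150 [100.7 251.4] [45.2 59.9] [541.3 248.1] [17.7 31.7] [0.4536 0.3273 0.0755] 0.0115 [0.4543 0.3376] dia 0.0871
small 170 [108.5 258.3] [26.9 27.9] [541.  248.4] [16.2 31.1] [0.4429 0.3237 0.0654] 0.0003 [0.4429 0.324 ] dia 0.0459
small 185 [108.7 258.5] [26.  27.3] [541.1 248.4] [15.8 29.9] [0.4426 0.3237 0.0652] 0.0 [0.4426 0.3238] dia 0.0446
tiny 150 [
[... 385 characters left out ...]
9] [27.5 43.8] [ 0.6521 -0.1854  0.0125] 0.0002 [ 0.6512 -0.1848] [ 0.6544 -0.1836]
pad [361.6 153.6] [33.3 35. ] [229.1 293.6] [29.1 43.3] [ 0.6442 -0.1059  0.0125] 0.0002 [ 0.6434 -0.1055] [ 0.6466 -0.1045]
pad [318.5 157.6] [33.7 35.4] [280.3 302.8] [29.8 44.4] [ 0.6359 -0.0265  0.0117] 0.0008 [ 0.6348 -0.026 ] [ 0.6392 -0.0254]
pad [275.3 161.3] [34.1 35.9] [333.6 312. ] [31.3 45. ] [0.6277 0.0529 0.0117] 0.0004 [0.6267 0.0529] [0.631  0.0537]
(489, 265) [ 0.435 -0.309  0.08 ]
(342, 324) [ 0.338 -0.063  0.08 ]
(267, 320) [0.343 0.058 0.08 ]
(204, 313) [0.354 0.16  0.08 ]
(334, 250) [ 0.458 -0.05   0.08 ]
panel px 444.32142857142856 143.54761904761904 [ 0.65332795 -0.24935421  0.05      ]
```

View pics/crop.png

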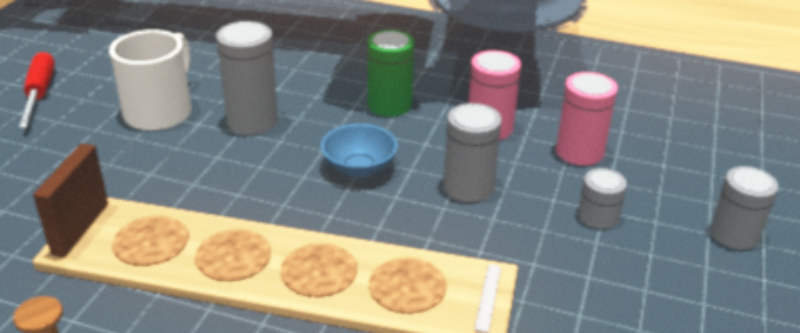

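The crop confirms the four plain grey tins: large next to the mug, then medium, tiny and small. The pink and green cans are decoys. Only the medium lid's top mask merged with its surroundings, so I'll redo that one and plan the first move.

```bash
cat >> h.py <<'E'
u=np.array([-.1017,.9948,0]);u/=np.linalg.norm(u);RT=np.stack([u,[u[1],-u[0],0],[0,0,-1]],1)
def plan(*pts):
    from station import r
    from scipy.spatial.transform import Rotation as Ro
    o=r.get_obs();p=o['position'];R=o['eef_rot']
    print('t',round(o['time'],2),'pos',np.round(p,4),'open',round(o['opening'],4),'grip',round(o['grip_force'],1),'F',np.round(o['force'],1),'rot',Ro.from_matrix(R.T@RT).as_rotvec().round(4))
    for q in pts: print('  to',q,'travel(RT)',(RT.T@(np.array(q)-p)).round(4));p=np.array(q)
E
python3 - <<'E'
from h import *
d=pickle.load(open('s0.pkl','rb'));S,T=d['scene'],d['top']
for i in(195,205,215):
    a=blob(lidmask(T,i),(265,250));b=blob(lidmask(S,i-10),(374,211));X,e=tri(T,a[0],S,b[0]);print(np.round(a[0],1),np.round(a[1],1),X.round(4),round(e,4))
plan((.423,-.199,.25),(.423,-.199,.08))
E
```

```text
[264.8 249.5] [30.3 30.7] [0.4574 0.0639 0.0854] 0.0004
[264.9 249.5] [29.6 30.3] [0.4574 0.0636 0.0853] 0.0001
[264.9 249.5] [29.3 29.8] [0.4573 0.0639 0.0858] 0.0007
t 0.1 pos [ 0.2367 -0.6049  0.2493] open 0.0853 grip 0.0 F [ 0.4 -0.3  0.2] rot [-0.0013 -0.0014 -1.2999]
  to (0.423, -0.199, 0.25) travel(RT) [ 0.3848  0.2266 -0.0007]
  to (0.423, -0.199, 0.08) travel(RT) [0.   0.   0.17]
```

Call:
{"fn": "send_rows", "kwargs": {"targets": [{"dr":[0,0,-0.13],"travel":[0,0,0],"gripper":0.085},{"dr":[0,0,-0.13],"travel":[0,0,0],"gripper":0.085},{"dr":[0,0,-0.13],"travel":[0,0,0],"gripper":0.085},{"dr":[0,0,-0.13],"travel":[0,0,0],"gripper":0.085},{"dr":[0,0,-0.13],"travel":[0,0,0],"gripper":0.085}], "force": 40}}

```text
time: 0.6
position: [0.2367, -0.605, 0.2496]
eef_rot: [[0.516, 0.856, -0.0], [0.856, -0.516, 0.001], [0.001, -0.001, -1.0]]
force: [-0.0, 0.3, 0.7]
opening: 0.0849
grip_force: 0.0
```

Call:
{"fn": "send_rows", "kwargs": {"targets": [{"dr":[0,0,-0.13],"travel":[0,0,0],"gripper":0.085},{"dr":[0,0,-0.13],"travel":[0,0,0],"gripper":0.085},{"dr":[0,0,-0.13],"travel":[0,0,0],"gripper":0.085},{"dr":[0,0,-0.13],"travel":[0,0,0],"gripper":0.085},{"dr":[0,0,-0.13],"travel":[0,0,0],"gripper":0.085}]}}

```text
time: 1.1
position: [0.2367, -0.605, 0.2496]
eef_rot: [[-0.107, 0.994, -0.0], [0.994, 0.107, 0.001], [0.001, -0.0, -1.0]]
force: [0.2, 0.3, -0.2]
opening: 0.0848
grip_force: 0.0
```

Call:
{"fn": "send_rows", "kwargs": {"targets": [{"dr":[0,0,0],"travel":[0.0385,0.0227,0],"gripper":0.085},{"dr":[0,0,0],"travel":[0.0385,0.0227,0],"gripper":0.085},{"dr":[0,0,0],"travel":[0.0385,0.0227,0],"gripper":0.085},{"dr":[0,0,0],"travel":[0.0385,0.0227,0],"gripper":0.085},{"dr":[0,0,0],"travel":[0.0385,0.0227,0],"gripper":0.085}]}}

```text
time: 1.6
position: [0.3304, -0.4004, 0.2498]
eef_rot: [[-0.101, 0.995, -0.0], [0.995, 0.101, 0.001], [0.001, -0.0, -1.0]]
force: [0.6, 0.3, -0.4]
opening: 0.0848
grip_force: 0.0
```

Call:
{"fn": "send_rows", "kwargs": {"targets": [{"dr":[0,0,0],"travel":[0.0385,0.0227,0],"gripper":0.085},{"dr":[0,0,0],"travel":[0.0385,0.0227,0],"gripper":0.085},{"dr":[0,0,0],"travel":[0.0385,0.0227,0],"gripper":0.085},{"dr":[0,0,0],"travel":[0.0385,0.0227,0],"gripper":0.085},{"dr":[0,0,0],"travel":[0.0385,0.0227,0],"gripper":0.085}]}}

```text
time: 2.1
position: [0.4236, -0.1974, 0.25]
eef_rot: [[-0.101, 0.995, -0.0], [0.995, 0.101, 0.0], [0.0, -0.0, -1.0]]
force: [0.5, 0.1, -0.0]
opening: 0.085
grip_force: 0.0
```

```bash
python3 -c "
from h import *
plan((.4227,-.199,.25),(.4227,-.199,.08))"
```

```text
t 2.1 pos [ 0.4236 -0.1974  0.25  ] open 0.085 grip 0.0 F [ 0.5  0.1 -0. ] rot [-0.0001 -0.0002 -0.0002]
  to (0.4227, -0.199, 0.25) travel(RT) [-0.0015 -0.001   0.    ]
  to (0.4227, -0.199, 0.08) travel(RT) [0.   0.   0.17]
```

Call:
{"fn": "send_rows", "kwargs": {"targets": [{"dr":[0,0,0],"travel":[-0.0015,-0.001,0.035],"gripper":0.085},{"dr":[0,0,0],"travel":[0,0,0.035],"gripper":0.085},{"dr":[0,0,0],"travel":[0,0,0.035],"gripper":0.085},{"dr":[0,0,0],"travel":[0,0,0.035],"gripper":0.085},{"dr":[0,0,0],"travel":[0,0,0.03],"gripper":0.085}]}}

```text
time: 2.6
position: [0.4218, -0.2001, 0.0782]
eef_rot: [[-0.102, 0.995, -0.001], [0.995, 0.102, 0.001], [0.001, -0.001, -1.0]]
force: [-0.2, 0.4, -0.7]
opening: 0.0846
grip_force: 0.0
```

Call:
{"fn": "send_rows", "kwargs": {"targets": [{"dr":[0,0,0],"travel":[0,0,0],"gripper":0.085},{"dr":[0,0,0],"travel":[0,0,0],"gripper":0.045},{"dr":[0,0,0],"travel":[0,0,0],"gripper":0.045},{"dr":[0,0,0],"travel":[0,0,0],"gripper":0.045},{"dr":[0,0,0],"travel":[0,0,0],"gripper":0.045}]}}

```text
time: 3.1
position: [0.4236, -0.2019, 0.0823]
eef_rot: [[-0.102, 0.995, 0.003], [0.995, 0.102, -0.002], [-0.003, 0.002, -1.0]]
force: [-2.4, 0.2, 6.5]
opening: 0.058
grip_force: 42.6
```

```bash
python3 -c "
from h import *
plan((.4227,-.199,.2),(.6528,-.1845,.2),(.6528,-.1845,.095))"
```

```text
t 3.1 pos [ 0.4236 -0.2019  0.0823] open 0.058 grip 42.6 F [-2.4  0.2  6.5] rot [0.0023 0.0027 0.0003]
  to (0.4227, -0.199, 0.2) travel(RT) [ 0.0029 -0.0006 -0.1177]
  to (0.6528, -0.1845, 0.2) travel(RT) [-0.009   0.2304  0.    ]
  to (0.6528, -0.1845, 0.095) travel(RT) [0.    0.    0.105]
```

Call:
{"fn": "send_rows", "kwargs": {"targets": [{"dr":[0,0,0],"travel":[0,0,-0.01],"gripper":0.045},{"dr":[0,0,0],"travel":[0,0,-0.02],"gripper":0.045},{"dr":[0,0,0],"travel":[0,0,-0.03],"gripper":0.045},{"dr":[0,0,0],"travel":[0,0,-0.03],"gripper":0.045},{"dr":[0,0,0],"travel":[0,0,-0.03],"gripper":0.045}]}}

```text
time: 3.6
position: [0.4223, -0.2005, 0.202]
eef_rot: [[-0.102, 0.995, 0.001], [0.995, 0.102, -0.0], [-0.0, 0.0, -1.0]]
force: [-0.2, 0.4, -2.3]
opening: 0.0575
grip_force: 42.9
```

Call:
{"fn": "send_rows", "kwargs": {"targets": [{"dr":[0,0,0],"travel":[0,0.01,0],"gripper":0.045},{"dr":[0,0,0],"travel":[-0.001,0.02,0],"gripper":0.045},{"dr":[0,0,0],"travel":[-0.001,0.03,0],"gripper":0.045},{"dr":[0,0,0],"travel":[-0.001,0.03,0],"gripper":0.045},{"dr":[0,0,0],"travel":[-0.002,0.03,0],"gripper":0.045}]}}

```text
time: 4.1
position: [0.5433, -0.1928, 0.1988]
eef_rot: [[-0.102, 0.995, -0.001], [0.995, 0.102, 0.001], [0.001, -0.001, -1.0]]
force: [0.7, -0.5, -1.6]
opening: 0.0576
grip_force: 43.1
```

Call:
{"fn": "send_rows", "kwargs": {"targets": [{"dr":[0,0,0],"travel":[-0.001,0.03,0],"gripper":0.045},{"dr":[0,0,0],"travel":[-0.001,0.03,0],"gripper":0.045},{"dr":[0,0,0],"travel":[-0.001,0.03,0],"gripper":0.045},{"dr":[0,0,0],"travel":[-0.001,0.02,0],"gripper":0.045},{"dr":[0,0,0],"travel":[0,0,0],"gripper":0.045}]}}

```text
time: 4.6
position: [0.6538, -0.1855, 0.1984]
eef_rot: [[-0.103, 0.995, -0.001], [0.995, 0.103, 0.001], [0.001, -0.001, -1.0]]
force: [-0.5, -0.5, -2.3]
opening: 0.0571
grip_force: 43.5
```

Run:
```python
from h import *
from station import r
plan((.6528,-.1845,.2),(.6528,-.1845,.095))
T=r.snapshot('top');S=r.snapshot('scene')
cv2.imwrite('pics/hold.png',np.hstack([T['frame'][60:360,230:590],S['frame'][100:400,60:420]])[:,:,::-1])
```

```text
t 4.6 pos [ 0.6538 -0.1855  0.1984] open 0.0571 grip 43.5 F [-0.5 -0.5 -2.3] rot [-0.0008 -0.001   0.0015]
  to (0.6528, -0.1845, 0.2) travel(RT) [ 0.0011 -0.0009 -0.0016]
  to (0.6528, -0.1845, 0.095) travel(RT) [0.    0.    0.105]
```

View pics/hold.png

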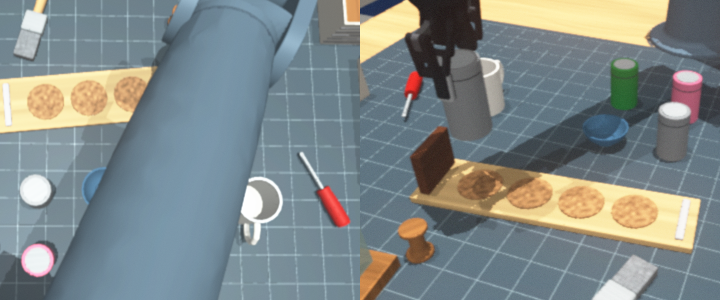

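The picture shows the large tin held upright above the first pad (crop pixel (467,100)), with the other pads clear. Now I'll lower it.

Call:
{"fn": "send_rows", "kwargs": {"targets": [{"dr":[0,0,0],"travel":[0,0,0.02],"gripper":0.045},{"dr":[0,0,0],"travel":[0,0,0.025],"gripper":0.045},{"dr":[0,0,0],"travel":[0,0,0.025],"gripper":0.045},{"dr":[0,0,0],"travel":[0,0,0.018],"gripper":0.045},{"dr":[0,0,0],"travel":[0,0,0.007],"gripper":0.045}]}}

```text
time: 5.2
position: [0.6503, -0.1858, 0.1024]
eef_rot: [[-0.101, 0.995, -0.004], [0.995, 0.101, 0.002], [0.002, -0.004, -1.0]]
force: [-0.6, -0.8, -2.4]
opening: 0.0575
grip_force: 43.4
```

Call:
{"fn": "send_rows", "kwargs": {"targets": [{"dr":[0,0,0],"travel":[0,0,0.002],"gripper":0.045},{"dr":[0,0,0],"travel":[0,0,0.002],"gripper":0.045},{"dr":[0,0,0],"travel":[0,0,0.001],"gripper":0.045},{"dr":[0,0,0],"travel":[0,0,0],"gripper":0.045},{"dr":[0,0,0],"travel":[0,0,0],"gripper":0.045}]}}

```text
time: 5.7
position: [0.6527, -0.1865, 0.1011]
eef_rot: [[-0.102, 0.995, 0.001], [0.995, 0.102, -0.001], [-0.001, 0.001, -1.0]]
force: [-0.6, 0.2, -2.0]
opening: 0.0578
grip_force: 43.4
```

Call:
{"fn": "send_rows", "kwargs": {"targets": [{"dr":[0,0,0],"travel":[0,0,0.001],"gripper":0.045},{"dr":[0,0,0],"travel":[0,0,0.001],"gripper":0.045},{"dr":[0,0,0],"travel":[0,0,0.001],"gripper":0.045},{"dr":[0,0,0],"travel":[0,0,0],"gripper":0.045},{"dr":[0,0,0],"travel":[0,0,0],"gripper":0.045}]}}

```text
time: 6.2
position: [0.6523, -0.1864, 0.0975]
eef_rot: [[-0.102, 0.995, 0.0], [0.995, 0.102, -0.0], [-0.0, 0.0, -1.0]]
force: [-1.3, -0.0, -0.1]
opening: 0.0575
grip_force: 43.5
```

Call:
{"fn": "send_rows", "kwargs": {"targets": [{"dr":[0,0,0],"travel":[0,0,0.001],"gripper":0.045},{"dr":[0,0,0],"travel":[0,0,0],"gripper":0.045},{"dr":[0,0,0],"travel":[0,0,0],"gripper":0.06},{"dr":[0,0,0],"travel":[0,0,0],"gripper":0.07},{"dr":[0,0,0],"travel":[0,0,0],"gripper":0.085}]}}

```text
time: 6.7
position: [0.6524, -0.1864, 0.0962]
eef_rot: [[-0.102, 0.995, 0.0], [0.995, 0.102, -0.0], [-0.0, 0.0, -1.0]]
force: [0.3, -0.6, -0.6]
opening: 0.0824
grip_force: 0.0
```

Call:
{"fn": "send_rows", "kwargs": {"targets": [{"dr":[0,0,0],"travel":[0,0,0],"gripper":0.085},{"dr":[0,0,0],"travel":[0,0,0],"gripper":0.085},{"dr":[0,0,0],"travel":[0,0,-0.02],"gripper":0.085},{"dr":[0,0,0],"travel":[0,0,-0.04],"gripper":0.085},{"dr":[0,0,0],"travel":[0,0,-0.04],"gripper":0.085}]}}

```text
time: 7.2
position: [0.6516, -0.1861, 0.1963]
eef_rot: [[-0.102, 0.995, -0.002], [0.995, 0.102, 0.001], [0.001, -0.002, -1.0]]
force: [0.7, 0.6, 0.4]
opening: 0.0849
grip_force: 0.0
```

```bash
python3 -c "
from h import *
plan((.4573,.0638,.2),(.4573,.0638,.06))"
```

```text
t 7.2 pos [ 0.6516 -0.1861  0.1963] open 0.0849 grip 0.0 F [0.7 0.6 0.4] rot [-0.002  -0.0013  0.0001]
  to (0.4573, 0.0638, 0.2) travel(RT) [ 0.2684 -0.1679 -0.0037]
  to (0.4573, 0.0638, 0.06) travel(RT) [0.   0.   0.14]
```

Call:
{"fn": "send_rows", "kwargs": {"targets": [{"dr":[0,0,0],"travel":[0.0268,-0.0168,0],"gripper":0.085},{"dr":[0,0,0],"travel":[0.0268,-0.0168,0],"gripper":0.085},{"dr":[0,0,0],"travel":[0.0268,-0.0168,0],"gripper":0.085},{"dr":[0,0,0],"travel":[0.0268,-0.0168,0],"gripper":0.085},{"dr":[0,0,0],"travel":[0.0268,-0.0168,0],"gripper":0.085}]}}

```text
time: 7.7
position: [0.5542, -0.0607, 0.1963]
eef_rot: [[-0.102, 0.995, 0.0], [0.995, 0.102, 0.0], [0.0, 0.0, -1.0]]
force: [0.0, -1.1, -0.1]
opening: 0.0854
grip_force: 0.0
```

Call:
{"fn": "send_rows", "kwargs": {"targets": [{"dr":[0,0,0],"travel":[0.0268,-0.0168,0],"gripper":0.085},{"dr":[0,0,0],"travel":[0.0268,-0.0168,0],"gripper":0.085},{"dr":[0,0,0],"travel":[0.0268,-0.0168,0],"gripper":0.085},{"dr":[0,0,0],"travel":[0.0268,-0.0168,0],"gripper":0.085},{"dr":[0,0,0],"travel":[0.0268,-0.0168,0],"gripper":0.085}]}}

```text
time: 8.2
position: [0.457, 0.064, 0.1964]
eef_rot: [[-0.102, 0.995, 0.001], [0.995, 0.102, 0.0], [-0.0, 0.001, -1.0]]
force: [0.4, 0.1, -0.3]
opening: 0.085
grip_force: 0.0
```

Call:
{"fn": "send_rows", "kwargs": {"targets": [{"dr":[0,0,0],"travel":[0,0,0],"gripper":0.085},{"dr":[0,0,0],"travel":[0,0,0],"gripper":0.085},{"dr":[0,0,0],"travel":[0,0,0],"gripper":0.085},{"dr":[0,0,0],"travel":[0,0,0],"gripper":0.085},{"dr":[0,0,0],"travel":[0,0,0],"gripper":0.085}]}}

```text
time: 8.7
position: [0.4583, 0.0625, 0.1963]
eef_rot: [[-0.101, 0.995, -0.0], [0.995, 0.101, -0.0], [-0.0, -0.0, -1.0]]
force: [0.5, 0.4, -0.4]
opening: 0.0847
grip_force: 0.0
```

Run:
```python
from h import *
from station import r
plan((.4573,.0638,.2),(.4573,.0638,.06))
T=r.snapshot('top');S=r.snapshot('scene')
pickle.dump((T,S),open('s1.pkl','wb'))
cv2.imwrite('pics/p1.png',np.hstack([T['frame'][60:360,230:590],S['frame'][100:400,60:420]])[:,:,::-1])
```

```text
t 8.7 pos [0.4583 0.0625 0.1963] open 0.0847 grip 0.0 F [ 0.5  0.4 -0.4] rot [-0.      0.     -0.0009]
  to (0.4573, 0.0638, 0.2) travel(RT) [ 0.0014 -0.0009 -0.0037]
  to (0.4573, 0.0638, 0.06) travel(RT) [0.   0.   0.14]
```

View pics/p1.png

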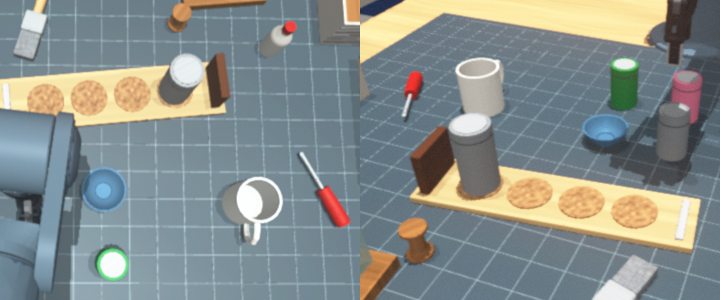

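The large tin stands on the pad next to the panel: lid at crop (186,70) in the top half and (472,125) in the scene half. I'll measure it, then go down for the medium tin.

Call:
{"fn": "send_rows", "kwargs": {"targets": [{"dr":[0,0,0],"travel":[0.0015,-0.001,0.03],"gripper":0.085},{"dr":[0,0,0],"travel":[0,0,0.03],"gripper":0.085},{"dr":[0,0,0],"travel":[0,0,0.03],"gripper":0.085},{"dr":[0,0,0],"travel":[0,0,0.03],"gripper":0.085},{"dr":[0,0,0],"travel":[0,0,0.018],"gripper":0.085}]}}

```text
time: 9.3
position: [0.4554, 0.0644, 0.056]
eef_rot: [[-0.101, 0.995, -0.003], [0.995, 0.101, 0.0], [0.001, -0.003, -1.0]]
force: [-0.2, 0.5, 0.3]
opening: 0.0849
grip_force: 0.0
```

Call:
{"fn": "send_rows", "kwargs": {"targets": [{"dr":[0,0,0],"travel":[0,0,0],"gripper":0.085},{"dr":[0,0,0],"travel":[0,0,0],"gripper":0.04},{"dr":[0,0,0],"travel":[0,0,0],"gripper":0.04},{"dr":[0,0,0],"travel":[0,0,0],"gripper":0.04},{"dr":[0,0,0],"travel":[0,0,0],"gripper":0.04}]}}

```text
time: 9.8
position: [0.4581, 0.0644, 0.0599]
eef_rot: [[-0.102, 0.995, 0.003], [0.995, 0.102, -0.0], [-0.001, 0.003, -1.0]]
force: [-0.4, 0.2, 5.3]
opening: 0.0514
grip_force: 42.2
```

Run:
```python
from h import *
T,S=pickle.load(open('s1.pkl','rb'))
for i in (185,200):
    a=blob(lidmask(T,i),(416,130));b=blob(lidmask(S,i-15),(172,225));X,e=tri(T,a[0],S,b[0]);print(np.round(a,1) if 0 else a,b,X.round(4),e)
plan((.4573,.0638,.16),(.6449,-.105,.16))
```

```text
((417.0244140625, 129.83934020996094), (32.54436111450195, 34.623416900634766), np.int32(898)) ((173.03387451171875, 195.34979248046875), (58.79977798461914, 84.60617065429688), np.int32(2717)) [ 0.6383 -0.1756  0.1648] 0.0039337688624050465
((417.0908203125, 129.99502563476562), (31.49863624572754, 34.203773498535156), np.int32(846)) ((173.05526733398438, 195.27122497558594), (60.59423828125, 83.83075714111328), np.int32(1566)) [ 0.6381 -0.1758  0.1648] 0.0039487062514746585
t 9.8 pos [0.4581 0.0644 0.0599] open 0.0514 grip 42.2 F [-0.4  0.2  5.3] rot [0.0031 0.0007 0.0002]
  to (0.4573, 0.0638, 0.16) travel(RT) [-0.0005 -0.0008 -0.1001]
  to (0.6449, -0.105, 0.16) travel(RT) [-0.187   0.1695  0.    ]
```

Call:
{"fn": "send_rows", "kwargs": {"targets": [{"dr":[0,0,0],"travel":[0,0,-0.01],"gripper":0.04},{"dr":[0,0,0],"travel":[0,0,-0.02],"gripper":0.04},{"dr":[0,0,0],"travel":[0,0,-0.03],"gripper":0.04},{"dr":[0,0,0],"travel":[0,0,-0.03],"gripper":0.04},{"dr":[0,0,0],"travel":[0,0,-0.01],"gripper":0.04}]}}

```text
time: 10.3
position: [0.4583, 0.0644, 0.1618]
eef_rot: [[-0.102, 0.995, 0.006], [0.995, 0.102, -0.001], [-0.001, 0.006, -1.0]]
force: [0.7, -0.0, -1.6]
opening: 0.051
grip_force: 42.2
```

Call:
{"fn": "send_rows", "kwargs": {"targets": [{"dr":[0,0,0],"travel":[-0.012,0.012,0],"gripper":0.04},{"dr":[0,0,0],"travel":[-0.025,0.023,0],"gripper":0.04},{"dr":[0,0,0],"travel":[-0.025,0.023,0],"gripper":0.04},{"dr":[0,0,0],"travel":[-0.025,0.023,0],"gripper":0.04},{"dr":[0,0,0],"travel":[-0.025,0.023,0],"gripper":0.04}]}}

```text
time: 10.8
position: [0.5717, -0.0371, 0.1572]
eef_rot: [[-0.102, 0.995, -0.002], [0.995, 0.102, 0.001], [0.001, -0.002, -1.0]]
force: [0.4, 0.3, -1.5]
opening: 0.0515
grip_force: 42.2
```

Call:
{"fn": "send_rows", "kwargs": {"targets": [{"dr":[0,0,0],"travel":[-0.025,0.023,0],"gripper":0.04},{"dr":[0,0,0],"travel":[-0.025,0.023,0],"gripper":0.04},{"dr":[0,0,0],"travel":[-0.015,0.012,0],"gripper":0.04},{"dr":[0,0,0],"travel":[-0.01,0.007,0],"gripper":0.04},{"dr":[0,0,0],"travel":[0,0,0],"gripper":0.04}]}}

```text
time: 11.3
position: [0.6438, -0.1051, 0.1574]
eef_rot: [[-0.101, 0.995, -0.001], [0.995, 0.101, 0.0], [0.0, -0.001, -1.0]]
force: [0.7, 0.5, -1.7]
opening: 0.0512
grip_force: 42.3
```

Run:
```python
from h import *
T,S=pickle.load(open('s1.pkl','rb'))
print(onz(T,(417.1,130),.125))
lab=lidmask(S,170);lab[:212]=0;a=blob(lab,(172,225));print(a)
X,e=tri(T,(417.1,130),S,a[0]);print(X,e)
plan((.6449,-.105,.16),(.6449,-.105,.075))
```

```text
[ 0.65117725 -0.18335696  0.125     ]
((171.8231964111328, 221.89584350585938), (24.32857894897461, 47.62914276123047), np.int32(809))
[ 0.64939418 -0.18129926  0.12791076] 0.0029260031843529244
t 11.3 pos [ 0.6438 -0.1051  0.1574] open 0.0512 grip 42.3 F [ 0.7  0.5 -1.7] rot [-0.0011 -0.0005 -0.001 ]
  to (0.6449, -0.105, 0.16) travel(RT) [-0.      0.0011 -0.0026]
  to (0.6449, -0.105, 0.075) travel(RT) [0.    0.    0.085]
```

Call:
{"fn": "send_rows", "kwargs": {"targets": [{"dr":[0,0,0],"travel":[0,0.001,0.02],"gripper":0.04},{"dr":[0,0,0],"travel":[0,0,0.025],"gripper":0.04},{"dr":[0,0,0],"travel":[0,0,0.02],"gripper":0.04},{"dr":[0,0,0],"travel":[0,0,0.01],"gripper":0.04},{"dr":[0,0,0],"travel":[0,0,0.003],"gripper":0.04}]}}

```text
time: 11.8
position: [0.6434, -0.1031, 0.0788]
eef_rot: [[-0.102, 0.995, -0.003], [0.995, 0.102, 0.001], [0.001, -0.003, -1.0]]
force: [0.8, -0.2, -2.4]
opening: 0.0511
grip_force: 42.3
```

Call:
{"fn": "send_rows", "kwargs": {"targets": [{"dr":[0,0,0],"travel":[0,0,0.001],"gripper":0.04},{"dr":[0,0,0],"travel":[0,0,0.001],"gripper":0.04},{"dr":[0,0,0],"travel":[0,0,0],"gripper":0.04},{"dr":[0,0,0],"travel":[0,0,0],"gripper":0.04},{"dr":[0,0,0],"travel":[0,0,0],"gripper":0.04}]}}

```text
time: 12.3
position: [0.6452, -0.1043, 0.0789]
eef_rot: [[-0.102, 0.995, 0.001], [0.995, 0.102, -0.0], [-0.0, 0.001, -1.0]]
force: [-0.1, -0.2, -2.7]
opening: 0.0514
grip_force: 42.3
```

Call:
{"fn": "send_rows", "kwargs": {"targets": [{"dr":[0,0,0],"travel":[0,0,0.001],"gripper":0.04},{"dr":[0,0,0],"travel":[0,0,0.001],"gripper":0.04},{"dr":[0,0,0],"travel":[0,0,0],"gripper":0.04},{"dr":[0,0,0],"travel":[0,0,0],"gripper":0.04},{"dr":[0,0,0],"travel":[0,0,0],"gripper":0.04}]}}

```text
time: 12.8
position: [0.6448, -0.1042, 0.0762]
eef_rot: [[-0.102, 0.995, -0.0], [0.995, 0.102, 0.0], [0.0, -0.0, -1.0]]
force: [0.7, 0.3, -1.3]
opening: 0.051
grip_force: 42.3
```

Call:
{"fn": "send_rows", "kwargs": {"targets": [{"dr":[0,0,0],"travel":[0,0,0.001],"gripper":0.04},{"dr":[0,0,0],"travel":[0,0,0.001],"gripper":0.04},{"dr":[0,0,0],"travel":[0,0,0],"gripper":0.04},{"dr":[0,0,0],"travel":[0,0,0],"gripper":0.04},{"dr":[0,0,0],"travel":[0,0,0],"gripper":0.04}]}}

```text
time: 13.3
position: [0.645, -0.1043, 0.075]
eef_rot: [[-0.102, 0.995, 0.0], [0.995, 0.102, -0.0], [-0.0, 0.0, -1.0]]
force: [-3.8, 1.1, 4.9]
opening: 0.0515
grip_force: 42.6
```

Call:
{"fn": "send_rows", "kwargs": {"targets": [{"dr":[0,0,0],"travel":[0,0,0],"gripper":0.053},{"dr":[0,0,0],"travel":[0,0,0],"gripper":0.06},{"dr":[0,0,0],"travel":[0,0,0],"gripper":0.07},{"dr":[0,0,0],"travel":[0,0,0],"gripper":0.085},{"dr":[0,0,0],"travel":[0,0,0],"gripper":0.085}]}}

```text
time: 13.8
position: [0.6448, -0.1042, 0.0742]
eef_rot: [[-0.102, 0.995, -0.0], [0.995, 0.102, 0.0], [0.0, -0.0, -1.0]]
force: [0.0, -0.2, 0.1]
opening: 0.085
grip_force: 0.0
```

Call:
{"fn": "send_rows", "kwargs": {"targets": [{"dr":[0,0,0],"travel":[0,0,0],"gripper":0.085},{"dr":[0,0,0],"travel":[0,0,-0.02],"gripper":0.085},{"dr":[0,0,0],"travel":[0,0,-0.03],"gripper":0.085},{"dr":[0,0,0],"travel":[0,0,-0.03],"gripper":0.085},{"dr":[0,0,0],"travel":[0,0,-0.02],"gripper":0.085}]}}

```text
time: 14.3
position: [0.6457, -0.1045, 0.1769]
eef_rot: [[-0.102, 0.995, 0.003], [0.995, 0.102, -0.001], [-0.001, 0.003, -1.0]]
force: [0.8, -0.2, 0.7]
opening: 0.0852
grip_force: 0.0
```

```bash
python3 -c "
from h import *
plan((.4427,.3237,.175),(.4427,.3237,.04))"
```

```text
t 14.3 pos [ 0.6457 -0.1045  0.1769] open 0.0852 grip 0.0 F [ 0.8 -0.2  0.7] rot [0.0028 0.0013 0.0001]
  to (0.4427, 0.3237, 0.175) travel(RT) [ 0.4466 -0.1584  0.0019]
  to (0.4427, 0.3237, 0.04) travel(RT) [0.    0.    0.135]
```

Call:
{"fn": "send_rows", "kwargs": {"targets": [{"dr":[0,0,0],"travel":[0.0319,-0.0113,0],"gripper":0.085},{"dr":[0,0,0],"travel":[0.0319,-0.0113,0],"gripper":0.085},{"dr":[0,0,0],"travel":[0.0319,-0.0113,0],"gripper":0.085},{"dr":[0,0,0],"travel":[0.0319,-0.0113,0],"gripper":0.085},{"dr":[0,0,0],"travel":[0.0319,-0.0113,0],"gripper":0.085}]}}

```text
time: 14.8
position: [0.5717, 0.0498, 0.1744]
eef_rot: [[-0.102, 0.995, 0.0], [0.995, 0.102, 0.0], [0.0, 0.0, -1.0]]
force: [-0.1, -0.4, 0.6]
opening: 0.0849
grip_force: 0.0
```

Call:
{"fn": "send_rows", "kwargs": {"targets": [{"dr":[0,0,0],"travel":[0.0319,-0.0113,0],"gripper":0.085},{"dr":[0,0,0],"travel":[0.0319,-0.0113,0],"gripper":0.085},{"dr":[0,0,0],"travel":[0.0319,-0.0113,0],"gripper":0.085},{"dr":[0,0,0],"travel":[0.0319,-0.0113,0],"gripper":0.085},{"dr":[0,0,0],"travel":[0.0319,-0.0113,0],"gripper":0.085}]}}

```text
time: 15.3
position: [0.4993, 0.2028, 0.1745]
eef_rot: [[-0.102, 0.995, 0.0], [0.995, 0.102, 0.0], [0.0, 0.0, -1.0]]
force: [0.7, 0.3, 0.2]
opening: 0.0851
grip_force: 0.0
```

Call:
{"fn": "send_rows", "kwargs": {"targets": [{"dr":[0,0,0],"travel":[0.0319,-0.0113,0],"gripper":0.085},{"dr":[0,0,0],"travel":[0.0319,-0.0113,0],"gripper":0.085},{"dr":[0,0,0],"travel":[0.0319,-0.0113,0],"gripper":0.085},{"dr":[0,0,0],"travel":[0.0319,-0.0113,0],"gripper":0.085},{"dr":[0,0,0],"travel":[0,0,0],"gripper":0.085}]}}

```text
time: 15.8
position: [0.4403, 0.3265, 0.1743]
eef_rot: [[-0.106, 0.994, -0.0], [0.994, 0.106, 0.001], [0.001, -0.0, -1.0]]
force: [0.3, -0.1, 0.4]
opening: 0.0852
grip_force: 0.0
```

Run:
```python
from h import *
from station import r
plan((.4427,.3237,.175),(.4427,.3237,.04))
T=r.snapshot('top');S=r.snapshot('scene')
pickle.dump((T,S),open('s2.pkl','wb'))
a=blob(lidmask(T,195),(367,135));print(a,onz(T,a[0],.1))
cv2.imwrite('pics/p2.png',np.hstack([T['frame'][60:360,70:470],S['frame'][100:400,100:500]])[:,:,::-1])
```

```text
t 15.8 pos [0.4403 0.3265 0.1743] open 0.0852 grip 0.0 F [ 0.3 -0.1  0.4] rot [-0.0002 -0.0007  0.0045]
  to (0.4427, 0.3237, 0.175) travel(RT) [-0.0031  0.0021 -0.0007]
  to (0.4427, 0.3237, 0.04) travel(RT) [0.    0.    0.135]
((367.337646484375, 137.02899169921875), (27.75643539428711, 30.206418991088867), np.int32(657)) [ 0.64654336 -0.10503606  0.1       ]
```

View pics/p2.png

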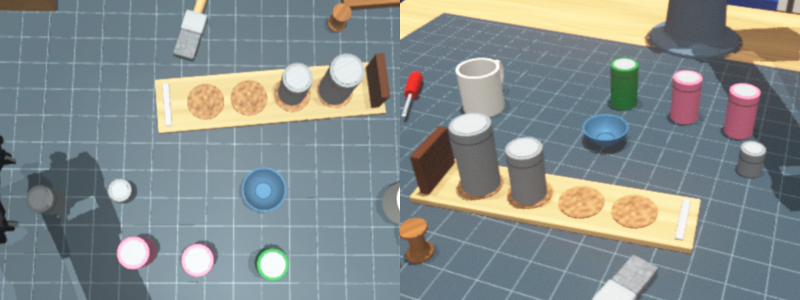

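The medium tin sits centred on pad 2, measured at (0.6465, −0.105); its lid is at crop (297,78). The gripper is over the small tin.

Call:
{"fn": "send_rows", "kwargs": {"targets": [{"dr":[0,0,0],"travel":[0,0,0.03],"gripper":0.085},{"dr":[0,0,0],"travel":[0,0,0.03],"gripper":0.085},{"dr":[0,0,0],"travel":[0,0,0.03],"gripper":0.085},{"dr":[0,0,0],"travel":[0,0,0.03],"gripper":0.085},{"dr":[0,0,0],"travel":[0,0,0.014],"gripper":0.085}]}}

```text
time: 16.4
position: [0.441, 0.322, 0.0376]
eef_rot: [[-0.1, 0.995, -0.004], [0.995, 0.1, -0.002], [-0.002, -0.004, -1.0]]
force: [-1.2, 0.0, 0.4]
opening: 0.0855
grip_force: 0.0
```

Call:
{"fn": "send_rows", "kwargs": {"targets": [{"dr":[0,0,0],"travel":[0,0,0],"gripper":0.085},{"dr":[0,0,0],"travel":[0,0,0],"gripper":0.035},{"dr":[0,0,0],"travel":[0,0,0],"gripper":0.035},{"dr":[0,0,0],"travel":[0,0,0],"gripper":0.035},{"dr":[0,0,0],"travel":[0,0,0],"gripper":0.035}]}}

```text
time: 16.9
position: [0.4433, 0.3245, 0.0421]
eef_rot: [[-0.102, 0.995, 0.003], [0.995, 0.102, 0.001], [0.001, 0.003, -1.0]]
force: [-0.5, -0.5, 5.7]
opening: 0.0451
grip_force: 41.0
```

Call:
{"fn": "send_rows", "kwargs": {"targets": [{"dr":[0,0,0],"travel":[0,0,-0.01],"gripper":0.035},{"dr":[0,0,0],"travel":[0,0,-0.02],"gripper":0.035},{"dr":[0,0,0],"travel":[0,0,-0.03],"gripper":0.035},{"dr":[0,0,0],"travel":[0,0,-0.03],"gripper":0.035},{"dr":[0,0,0],"travel":[0,0,-0.01],"gripper":0.035}]}}

```text
time: 17.4
position: [0.4437, 0.3249, 0.1442]
eef_rot: [[-0.102, 0.995, 0.006], [0.995, 0.102, 0.003], [0.002, 0.006, -1.0]]
force: [-0.1, 0.6, -0.5]
opening: 0.0451
grip_force: 41.0
```

```bash
python3 -c "
from h import *
plan((.4427,.3237,.14),(.637,-.0258,.14),(.637,-.0258,.06))"
```

```text
t 17.4 pos [0.4437 0.3249 0.1442] open 0.0451 grip 41.0 F [-0.1  0.6 -0.5] rot [ 0.0061 -0.0021  0.0004]
  to (0.4427, 0.3237, 0.14) travel(RT) [-0.0011 -0.0011  0.0042]
  to (0.637, -0.0258, 0.14) travel(RT) [-0.3674  0.1577  0.    ]
  to (0.637, -0.0258, 0.06) travel(RT) [0.   0.   0.08]
```

Call:
{"fn": "send_rows", "kwargs": {"targets": [{"dr":[0,0,0],"travel":[-0.0143,0.0062,0],"gripper":0.035},{"dr":[0,0,0],"travel":[-0.0282,0.0121,0],"gripper":0.035},{"dr":[0,0,0],"travel":[-0.0282,0.0121,0],"gripper":0.035},{"dr":[0,0,0],"travel":[-0.0282,0.0121,0],"gripper":0.035},{"dr":[0,0,0],"travel":[-0.0282,0.0121,0],"gripper":0.035}]}}

```text
time: 17.9
position: [0.5086, 0.2008, 0.138]
eef_rot: [[-0.102, 0.995, -0.004], [0.995, 0.102, -0.001], [-0.001, -0.004, -1.0]]
force: [0.3, 0.6, -0.8]
opening: 0.0451
grip_force: 41.0
```

Call:
{"fn": "send_rows", "kwargs": {"targets": [{"dr":[0,0,0],"travel":[-0.0282,0.0121,0],"gripper":0.035},{"dr":[0,0,0],"travel":[-0.0282,0.0121,0],"gripper":0.035},{"dr":[0,0,0],"travel":[-0.0282,0.0121,0],"gripper":0.035},{"dr":[0,0,0],"travel":[-0.0282,0.0121,0],"gripper":0.035},{"dr":[0,0,0],"travel":[-0.0282,0.0121,0],"gripper":0.035}]}}

```text
time: 18.4
position: [0.583, 0.0667, 0.1378]
eef_rot: [[-0.101, 0.995, -0.004], [0.995, 0.101, 0.0], [0.0, -0.004, -1.0]]
force: [-0.4, -0.1, -0.5]
opening: 0.0452
grip_force: 41.0
```

Call:
{"fn": "send_rows", "kwargs": {"targets": [{"dr":[0,0,0],"travel":[-0.0282,0.0121,0],"gripper":0.035},{"dr":[0,0,0],"travel":[-0.0282,0.0121,0],"gripper":0.035},{"dr":[0,0,0],"travel":[-0.0282,0.0121,0],"gripper":0.035},{"dr":[0,0,0],"travel":[-0.0143,0.0062,0],"gripper":0.035},{"dr":[0,0,0],"travel":[0,0,0],"gripper":0.035}]}}

```text
time: 18.9
position: [0.6358, -0.0271, 0.1387]
eef_rot: [[-0.099, 0.995, -0.002], [0.995, 0.099, 0.0], [0.001, -0.002, -1.0]]
force: [-0.2, 0.7, -0.6]
opening: 0.0453
grip_force: 41.1
```

Call:
{"fn": "send_rows", "kwargs": {"targets": [{"dr":[0,0,0],"travel":[0,0,0.015],"gripper":0.035},{"dr":[0,0,0],"travel":[0,0,0.025],"gripper":0.035},{"dr":[0,0,0],"travel":[0,0,0.02],"gripper":0.035},{"dr":[0,0,0],"travel":[0,0,0.01],"gripper":0.035},{"dr":[0,0,0],"travel":[0,0,0],"gripper":0.035}]}}

```text
time: 19.4
position: [0.6339, -0.0236, 0.0675]
eef_rot: [[-0.103, 0.995, -0.005], [0.995, 0.103, 0.001], [0.002, -0.005, -1.0]]
force: [-0.2, -0.7, -0.2]
opening: 0.0453
grip_force: 41.1
```

```bash
python3 -c "
from h import *
plan((.637,-.0258,.057))"
```

```text
t 19.4 pos [ 0.6339 -0.0236  0.0675] open 0.0453 grip 41.1 F [-0.2 -0.7 -0.2] rot [-0.0048 -0.0017  0.0014]
  to (0.637, -0.0258, 0.057) travel(RT) [-0.0025  0.0028  0.0105]
```

Call:
{"fn": "send_rows", "kwargs": {"targets": [{"dr":[0,0,0],"travel":[0,0,0.004],"gripper":0.035},{"dr":[0,0,0],"travel":[0,0,0.003],"gripper":0.035},{"dr":[0,0,0],"travel":[0,0,0.002],"gripper":0.035},{"dr":[0,0,0],"travel":[0,0,0],"gripper":0.035},{"dr":[0,0,0],"travel":[0,0,0],"gripper":0.035}]}}

```text
time: 19.9
position: [0.6364, -0.0251, 0.0617]
eef_rot: [[-0.102, 0.995, 0.001], [0.995, 0.102, -0.0], [-0.0, 0.001, -1.0]]
force: [-0.8, 0.0, -1.3]
opening: 0.0454
grip_force: 41.1
```

Call:
{"fn": "send_rows", "kwargs": {"targets": [{"dr":[0,0,0],"travel":[0,0,0.001],"gripper":0.035},{"dr":[0,0,0],"travel":[0,0,0.001],"gripper":0.035},{"dr":[0,0,0],"travel":[0,0,0],"gripper":0.035},{"dr":[0,0,0],"travel":[0,0,0],"gripper":0.035},{"dr":[0,0,0],"travel":[0,0,0],"gripper":0.035}]}}

```text
time: 20.4
position: [0.6361, -0.0251, 0.0593]
eef_rot: [[-0.102, 0.995, 0.0], [0.995, 0.102, 0.0], [0.0, 0.0, -1.0]]
force: [-0.3, 0.4, 0.2]
opening: 0.0449
grip_force: 41.1
```

Call:
{"fn": "send_rows", "kwargs": {"targets": [{"dr":[0,0,0],"travel":[0,0,0.001],"gripper":0.035},{"dr":[0,0,0],"travel":[0,0,0.001],"gripper":0.035},{"dr":[0,0,0],"travel":[0,0,0],"gripper":0.035},{"dr":[0,0,0],"travel":[0,0,0],"gripper":0.035},{"dr":[0,0,0],"travel":[0,0,0],"gripper":0.035}]}}

```text
time: 20.9
position: [0.6361, -0.0251, 0.0573]
eef_rot: [[-0.102, 0.995, -0.0], [0.995, 0.102, 0.0], [0.0, -0.0, -1.0]]
force: [-0.3, -0.8, -0.0]
opening: 0.0452
grip_force: 41.3
```

Call:
{"fn": "send_rows", "kwargs": {"targets": [{"dr":[0,0,0],"travel":[0,0,0.001],"gripper":0.035},{"dr":[0,0,0],"travel":[0,0,0.0005],"gripper":0.035},{"dr":[0,0,0],"travel":[0,0,0],"gripper":0.035},{"dr":[0,0,0],"travel":[0,0,0],"gripper":0.035},{"dr":[0,0,0],"travel":[0,0,0],"gripper":0.035}]}}

```text
time: 21.4
position: [0.6363, -0.0251, 0.0572]
eef_rot: [[-0.102, 0.995, -0.0], [0.995, 0.102, -0.0], [-0.0, -0.0, -1.0]]
force: [-5.0, -0.7, 8.5]
opening: 0.0453
grip_force: 41.7
```

Call:
{"fn": "send_rows", "kwargs": {"targets": [{"dr":[0,0,0],"travel":[0,0,0],"gripper":0.047},{"dr":[0,0,0],"travel":[0,0,0],"gripper":0.055},{"dr":[0,0,0],"travel":[0,0,0],"gripper":0.065},{"dr":[0,0,0],"travel":[0,0,0],"gripper":0.085},{"dr":[0,0,0],"travel":[0,0,0],"gripper":0.085}]}}

```text
time: 21.9
position: [0.6361, -0.0251, 0.0556]
eef_rot: [[-0.102, 0.995, -0.0], [0.995, 0.102, 0.0], [0.0, -0.0, -1.0]]
force: [0.1, -1.0, -0.5]
opening: 0.0846
grip_force: 0.0
```

Call:
{"fn": "send_rows", "kwargs": {"targets": [{"dr":[0,0,0],"travel":[0,0,0],"gripper":0.085},{"dr":[0,0,0],"travel":[0,0,-0.02],"gripper":0.085},{"dr":[0,0,0],"travel":[0,0,-0.03],"gripper":0.085},{"dr":[0,0,0],"travel":[0,0,-0.03],"gripper":0.085},{"dr":[0,0,0],"travel":[0,0,-0.02],"gripper":0.085}]}}

```text
time: 22.4
position: [0.637, -0.0252, 0.1583]
eef_rot: [[-0.102, 0.995, 0.003], [0.995, 0.102, -0.001], [-0.001, 0.003, -1.0]]
force: [-0.3, -1.3, 0.3]
opening: 0.0847
grip_force: 0.0
```

```bash
python3 -c "
from h import *
plan((.4603,.196,.157),(.4603,.196,.027))"
```

```text
t 22.4 pos [ 0.637  -0.0252  0.1583] open 0.0847 grip 0.0 F [-0.3 -1.3  0.3] rot [0.0027 0.0009 0.0001]
  to (0.4603, 0.196, 0.157) travel(RT) [ 0.2381 -0.1533  0.0013]
  to (0.4603, 0.196, 0.027) travel(RT) [0.   0.   0.13]
```

Call:
{"fn": "send_rows", "kwargs": {"targets": [{"dr":[0,0,0],"travel":[0.0264,-0.0169,0],"gripper":0.085},{"dr":[0,0,0],"travel":[0.0264,-0.0169,0],"gripper":0.085},{"dr":[0,0,0],"travel":[0.0264,-0.0169,0],"gripper":0.085},{"dr":[0,0,0],"travel":[0.0264,-0.0169,0],"gripper":0.085},{"dr":[0,0,0],"travel":[0.0264,-0.0169,0],"gripper":0.085}]}}

```text
time: 22.9
position: [0.5377, 0.0985, 0.1558]
eef_rot: [[-0.102, 0.995, 0.0], [0.995, 0.102, 0.0], [0.0, 0.0, -1.0]]
force: [-0.0, -0.3, 0.1]
opening: 0.0852
grip_force: 0.0
```

Call:
{"fn": "send_rows", "kwargs": {"targets": [{"dr":[0,0,0],"travel":[0.0264,-0.0169,0],"gripper":0.085},{"dr":[0,0,0],"travel":[0.0264,-0.0169,0],"gripper":0.085},{"dr":[0,0,0],"travel":[0.0264,-0.0169,0],"gripper":0.085},{"dr":[0,0,0],"travel":[0.0264,-0.0169,0],"gripper":0.085},{"dr":[0,0,0],"travel":[0,0,0],"gripper":0.085}]}}

```text
time: 23.4
position: [0.4584, 0.1978, 0.1555]
eef_rot: [[-0.106, 0.994, -0.001], [0.994, 0.106, 0.0], [0.0, -0.001, -1.0]]
force: [-0.2, -0.5, -0.2]
opening: 0.0853
grip_force: 0.0
```

```bash
python3 -c "
from h import *
plan((.4603,.196,.028))"
```

```text
t 23.4 pos [0.4584 0.1978 0.1555] open 0.0853 grip 0.0 F [-0.2 -0.5 -0.2] rot [-0.0012 -0.0005  0.0038]
  to (0.4603, 0.196, 0.028) travel(RT) [-0.002   0.0017  0.1275]
```

Call:
{"fn": "send_rows", "kwargs": {"targets": [{"dr":[0,0,0],"travel":[0,0,0.02],"gripper":0.085},{"dr":[0,0,0],"travel":[0,0,0.02],"gripper":0.085},{"dr":[0,0,0],"travel":[0,0,0.01],"gripper":0.085},{"dr":[0,0,0],"travel":[0,0,0],"gripper":0.085},{"dr":[0,0,0],"travel":[0,0,0],"gripper":0.085}]}}

```text
time: 23.9
position: [0.4612, 0.1956, 0.1063]
eef_rot: [[-0.101, 0.995, 0.001], [0.995, 0.101, 0.0], [0.0, 0.001, -1.0]]
force: [1.2, -1.1, 1.1]
opening: 0.0851
grip_force: 0.0
```

Well centred. I'll descend the rest and grip.

Call:
{"fn": "send_rows", "kwargs": {"targets": [{"dr":[0,0,0],"travel":[0,0,0.025],"gripper":0.085},{"dr":[0,0,0],"travel":[0,0,0.025],"gripper":0.085},{"dr":[0,0,0],"travel":[0,0,0.015],"gripper":0.085},{"dr":[0,0,0],"travel":[0,0,0.01],"gripper":0.085},{"dr":[0,0,0],"travel":[0,0,0.003],"gripper":0.085}]}}

```text
time: 24.4
position: [0.4609, 0.1957, 0.0277]
eef_rot: [[-0.102, 0.995, -0.0], [0.995, 0.102, -0.0], [-0.0, -0.0, -1.0]]
force: [-1.0, 0.4, 0.1]
opening: 0.0849
grip_force: 0.0
```

Call:
{"fn": "send_rows", "kwargs": {"targets": [{"dr":[0,0,0],"travel":[0,0,0],"gripper":0.085},{"dr":[0,0,0],"travel":[0,0,0],"gripper":0.03},{"dr":[0,0,0],"travel":[0,0,0],"gripper":0.03},{"dr":[0,0,0],"travel":[0,0,0],"gripper":0.03},{"dr":[0,0,0],"travel":[0,0,0],"gripper":0.03}]}}

```text
time: 24.9
position: [0.4612, 0.1959, 0.0285]
eef_rot: [[-0.102, 0.995, 0.001], [0.995, 0.102, 0.0], [0.0, 0.001, -1.0]]
force: [-0.9, 0.7, 5.9]
opening: 0.0389
grip_force: 40.2
```

Call:
{"fn": "send_rows", "kwargs": {"targets": [{"dr":[0,0,0],"travel":[0,0,-0.01],"gripper":0.03},{"dr":[0,0,0],"travel":[0,0,-0.02],"gripper":0.03},{"dr":[0,0,0],"travel":[0,0,-0.03],"gripper":0.03},{"dr":[0,0,0],"travel":[0,0,-0.03],"gripper":0.03},{"dr":[0,0,0],"travel":[0,0,-0.01],"gripper":0.03}]}}

```text
time: 25.4
position: [0.4625, 0.1962, 0.1313]
eef_rot: [[-0.102, 0.995, 0.006], [0.995, 0.102, 0.001], [0.001, 0.006, -1.0]]
force: [1.9, 0.5, -0.8]
opening: 0.0386
grip_force: 40.4
```

```bash
python3 -c "
from h import *
plan((.4603,.196,.13),(.6289,.0533,.13))"
```

```text
t 25.4 pos [0.4625 0.1962 0.1313] open 0.0386 grip 40.4 F [ 1.9  0.5 -0.8] rot [ 0.0061 -0.0005  0.0002]
  to (0.4603, 0.196, 0.13) travel(RT) [ 0.     -0.0022  0.0013]
  to (0.6289, 0.0533, 0.13) travel(RT) [-0.1591  0.1532  0.    ]
```

Call:
{"fn": "send_rows", "kwargs": {"targets": [{"dr":[0,0,0],"travel":[-0.0087,0.0083,0],"gripper":0.03},{"dr":[0,0,0],"travel":[-0.0177,0.017,0],"gripper":0.03},{"dr":[0,0,0],"travel":[-0.0177,0.017,0],"gripper":0.03},{"dr":[0,0,0],"travel":[-0.0177,0.017,0],"gripper":0.03},{"dr":[0,0,0],"travel":[-0.0177,0.017,0],"gripper":0.03}]}}

```text
time: 25.9
position: [0.5445, 0.123, 0.1254]
eef_rot: [[-0.101, 0.995, -0.003], [0.995, 0.101, -0.0], [0.0, -0.003, -1.0]]
force: [0.2, 0.5, -1.2]
opening: 0.0392
grip_force: 40.4
```

Call:
{"fn": "send_rows", "kwargs": {"targets": [{"dr":[0,0,0],"travel":[-0.0177,0.017,0],"gripper":0.03},{"dr":[0,0,0],"travel":[-0.0177,0.017,0],"gripper":0.03},{"dr":[0,0,0],"travel":[-0.0177,0.017,0],"gripper":0.03},{"dr":[0,0,0],"travel":[-0.0177,0.017,0],"gripper":0.03},{"dr":[0,0,0],"travel":[-0.0087,0.0083,0],"gripper":0.03}]}}

```text
time: 26.4
position: [0.6291, 0.0512, 0.1255]
eef_rot: [[-0.1, 0.995, -0.003], [0.995, 0.1, -0.0], [0.0, -0.003, -1.0]]
force: [-0.8, -0.2, -0.2]
opening: 0.039
grip_force: 40.4
```

Call:
{"fn": "send_rows", "kwargs": {"targets": [{"dr":[0,0,0],"travel":[0,0,0],"gripper":0.03},{"dr":[0,0,0],"travel":[0,0,0.015],"gripper":0.03},{"dr":[0,0,0],"travel":[0,0,0.025],"gripper":0.03},{"dr":[0,0,0],"travel":[0,0,0.025],"gripper":0.03},{"dr":[0,0,0],"travel":[0,0,0.01],"gripper":0.03}]}}

```text
time: 26.9
position: [0.6251, 0.0543, 0.0485]
eef_rot: [[-0.103, 0.995, -0.007], [0.995, 0.103, 0.001], [0.002, -0.007, -1.0]]
force: [-0.0, -0.7, -1.6]
opening: 0.0391
grip_force: 40.4
```

Call:
{"fn": "send_rows", "kwargs": {"targets": [{"dr":[0,0,0],"travel":[0,0,0.002],"gripper":0.03},{"dr":[0,0,0],"travel":[0,0,0.002],"gripper":0.03},{"dr":[0,0,0],"travel":[0,0,0],"gripper":0.03},{"dr":[0,0,0],"travel":[0,0,0],"gripper":0.03},{"dr":[0,0,0],"travel":[0,0,0],"gripper":0.03}]}}

```text
time: 27.4
position: [0.6293, 0.0531, 0.0498]
eef_rot: [[-0.102, 0.995, 0.002], [0.995, 0.102, -0.0], [-0.0, 0.002, -1.0]]
force: [-0.4, 0.2, -0.5]
opening: 0.039
grip_force: 40.4
```

Call:
{"fn": "send_rows", "kwargs": {"targets": [{"dr":[0,0,0],"travel":[0,0,0.001],"gripper":0.03},{"dr":[0,0,0],"travel":[0,0,0.001],"gripper":0.03},{"dr":[0,0,0],"travel":[0,0,0.001],"gripper":0.03},{"dr":[0,0,0],"travel":[0,0,0],"gripper":0.03},{"dr":[0,0,0],"travel":[0,0,0],"gripper":0.03}]}}

```text
time: 27.9
position: [0.6286, 0.0532, 0.0457]
eef_rot: [[-0.102, 0.995, -0.0], [0.995, 0.102, 0.0], [0.0, -0.0, -1.0]]
force: [-0.6, -0.5, -0.4]
opening: 0.0391
grip_force: 40.4
```

Call:
{"fn": "send_rows", "kwargs": {"targets": [{"dr":[0,0,0],"travel":[0,0,0.001],"gripper":0.03},{"dr":[0,0,0],"travel":[0,0,0.001],"gripper":0.03},{"dr":[0,0,0],"travel":[0,0,0],"gripper":0.03},{"dr":[0,0,0],"travel":[0,0,0],"gripper":0.03},{"dr":[0,0,0],"travel":[0,0,0],"gripper":0.03}]}}

```text
time: 28.4
position: [0.6286, 0.0532, 0.0438]
eef_rot: [[-0.102, 0.995, -0.0], [0.995, 0.102, -0.0], [-0.0, -0.0, -1.0]]
force: [0.0, 1.2, -0.6]
opening: 0.0389
grip_force: 40.5
```

Call:
{"fn": "send_rows", "kwargs": {"targets": [{"dr":[0,0,0],"travel":[0,0,0.001],"gripper":0.03},{"dr":[0,0,0],"travel":[0,0,0.0005],"gripper":0.03},{"dr":[0,0,0],"travel":[0,0,0],"gripper":0.03},{"dr":[0,0,0],"travel":[0,0,0],"gripper":0.03},{"dr":[0,0,0],"travel":[0,0,0],"gripper":0.03}]}}

```text
time: 28.9
position: [0.6288, 0.0532, 0.0436]
eef_rot: [[-0.102, 0.995, -0.0], [0.995, 0.102, -0.0], [-0.0, -0.0, -1.0]]
force: [-4.6, -0.2, 7.2]
opening: 0.0392
grip_force: 41.1
```

Call:
{"fn": "send_rows", "kwargs": {"targets": [{"dr":[0,0,0],"travel":[0,0,0],"gripper":0.041},{"dr":[0,0,0],"travel":[0,0,0],"gripper":0.05},{"dr":[0,0,0],"travel":[0,0,0],"gripper":0.06},{"dr":[0,0,0],"travel":[0,0,0],"gripper":0.085},{"dr":[0,0,0],"travel":[0,0,0],"gripper":0.085}]}}

```text
time: 29.4
position: [0.6286, 0.0532, 0.0422]
eef_rot: [[-0.102, 0.995, -0.0], [0.995, 0.102, 0.0], [0.0, -0.0, -1.0]]
force: [0.0, -0.4, 0.5]
opening: 0.0845
grip_force: 0.0
```

Call:
{"fn": "send_rows", "kwargs": {"targets": [{"dr":[0,0,0],"travel":[0,0,0],"gripper":0.085},{"dr":[0,0,0],"travel":[0,0,-0.02],"gripper":0.085},{"dr":[0,0,0],"travel":[0,0,-0.04],"gripper":0.085},{"dr":[0,0,0],"travel":[0,0,-0.04],"gripper":0.085},{"dr":[0,0,0],"travel":[0,0,-0.04],"gripper":0.085}]}}

```text
time: 29.9
position: [0.6283, 0.0532, 0.1836]
eef_rot: [[-0.102, 0.995, -0.0], [0.995, 0.102, 0.0], [0.0, -0.0, -1.0]]
force: [1.1, -0.3, 0.7]
opening: 0.0849
grip_force: 0.0
```

Call:
{"fn": "send_rows", "kwargs": {"targets": [{"dr":[0,0,0],"travel":[0.03,-0.03,0],"gripper":0.085},{"dr":[0,0,0],"travel":[0.03,-0.03,0],"gripper":0.085},{"dr":[0,0,0],"travel":[0.03,-0.03,0],"gripper":0.085},{"dr":[0,0,0],"travel":[0.03,-0.03,0],"gripper":0.085},{"dr":[0,0,0],"travel":[0.03,-0.03,0],"gripper":0.085}]}}

```text
time: 30.4
position: [0.4627, 0.1879, 0.1823]
eef_rot: [[-0.101, 0.995, 0.0], [0.995, 0.101, 0.0], [0.0, 0.0, -1.0]]
force: [0.2, 0.7, -0.0]
opening: 0.0848
grip_force: 0.0
```

Call:
{"fn": "send_rows", "kwargs": {"targets": [{"dr":[0,0,0],"travel":[0.03,0,0],"gripper":0.085},{"dr":[0,0,0],"travel":[0.03,0,0],"gripper":0.085},{"dr":[0,0,0],"travel":[0.03,0,0],"gripper":0.085},{"dr":[0,0,0],"travel":[0,0,0],"gripper":0.085},{"dr":[0,0,0],"travel":[0,0,0],"gripper":0.085}]}}

```text
time: 30.9
position: [0.4548, 0.2768, 0.1822]
eef_rot: [[-0.103, 0.995, -0.0], [0.995, 0.103, -0.0], [-0.0, -0.0, -1.0]]
force: [-1.0, -0.6, -0.1]
opening: 0.085
grip_force: 0.0
```

Run:
```python
from h import *
from station import r
plan()
T=r.snapshot('top');S=r.snapshot('scene')
P=np.array([[.6528,-.1845],[.6449,-.105],[.637,-.0258],[.6289,.0533]])
for p,h in zip(P,(.125,.1,.08,.06)):
    c=T['R']@np.array([*p,h])+T['t'];q=(int(c[0]/c[2]*T['fx']+T['cx']),int(c[1]/c[2]*T['fy']+T['cy']))
    a=blob(lidmask(T,195),q);print(q,a,(onz(T,a[0],h)[:2]-p).round(4))
cv2.imwrite('pics/p3.png',np.hstack([T['frame'][60:360,170:570],S['frame'][100:400,60:460]])[:,:,::-1])
```

```text
t 30.9 pos [0.4548 0.2768 0.1822] open 0.085 grip 0.0 F [-1.  -0.6 -0.1] rot [-0.0002  0.0004  0.0014]
(417, 129) ((417.1500244140625, 129.91537475585938), (32.06145095825195, 34.38849639892578), np.int32(860)) [-0.0015  0.0011]
(367, 137) ((367.2969055175781, 136.99716186523438), (27.755714416503906, 30.34033203125), np.int32(660)) [0.0017 0.    ]
(319, 145) ((319.415283203125, 144.58572387695312), (25.114288330078125, 25.715593338012695), np.int32(517)) [0.0017 0.0004]
(273, 152) ((273.6861877441406, 151.8589324951172), (20.903778076171875, 21.866960525512695), np.int32(369)) [0.002  0.0002]
```

View pics/p3.png

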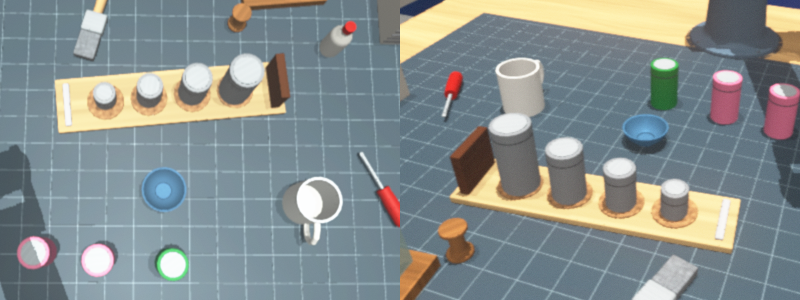

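All four tins stand upright on their pads, stepping down from the panel (top lids at crop (247,70), (197,77), (149,85) and (104,92)), each within about 2 mm of its pad centre. The mug hasn't moved and the arm is clear.

```bash
python3 -c "
from station import r
print(r.close_job())"
```

```text
the job is handed in; nothing more can be done
None
```

The job is handed in: the four tins stand upright on the cork pads in the order large, medium, small, tiny from the end panel, each measured about 2 mm from its pad centre, and the mug was left where it stood (no verdict came back).

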